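# Resuspend the stock and the cultures and load the carrier tray

### The arm

A 6-joint arm with a two-finger parallel gripper is mounted at the origin on the work surface. World frame = base frame: x ahead of the robot, y to its left, z up, the work surface at z = 0. Lengths are in m, angles in rad, forces in N, time in s.
With the tool pointing down it reaches from about 0.275 to 0.75 m from the base axis. Payload 10.2 kg.
Tool frame: the origin (TCP) lies at the very end of the fingers, on their centre line; the grasp point (between the pads) lies 19 mm behind it (ctrl.tcp_to_grasp is the z of the grasp point in the tool frame, in m); z points along the fingers, y is the line along which they close (so a half turn about z gives the same grasp; the last joint's range is limited). The gripper opens to 88 mm and grips with 3 to 60 N. Pads are 18 mm wide; open, the fingers measure 123 mm over their backs; the gripper's body (75 mm by 187 mm) begins 45 mm behind the grasp point.
Start: joints at [1.078, 0.313, 1.498, -0, 1.331, -0.223], TCP at [0.14, 0.506, 0.239] pointing down, gripper open.
Joint ranges: [-2.94, 2.94], [-0.97, 2.17], [0.19, 2.56], [-1.23, 4.37], [0.02, 3.11], [-2.88, 2.88]. Speed limits (rad/s): [2.39, 2.39, 3.01, 3.14, 3.14, 3.14].

### API

Orientations are given as a unit quaternion [w, x, y, z].
In Python, from workcell import ctrl gives the robot as it stands.
- The arm moves only by the tool drive_tool, never from a script. Its argument "motion" is a list of rows, each a list of 5 numbers: the shift along the tool's x, y, z in units of 40 mm (1.0 is 40 mm), then the turn about the tool's z in units of 6 degrees (1.0 is 6 degrees), then the opening, from -1 (shut) to 1 (fully open). A call has 1 to 10 rows; each row is the pose to reach, as a shift and turn from the pose commanded when the call began, along the tool's axes at that moment; what a row does not reach only later rows make up. A row lasts 1/8 s, in which the tool goes at most 62.5 mm and 10.7 degrees, less where a joint would pass 70% of its speed; a pose out of reach is approached as far as the arm can. A call with a gripper value outside its range is refused whole. The fingers move at their own pace and stop on an object; "grip_force" is the grip in N (left out, the last holds). Time passes only in rows, so rows that repeat a pose let the fingers close. It gives the time, the measured TCP pose, the force, the opening and the grip force at its end, in the units of the state.
- ctrl.get_obs(): the state, without advancing time (a new reading comes with each control period).
- ctrl.capture(name): name is "scene" or "side" or "wrist"; returns a dict with "color" (384x512x3 uint8, red, green, blue), "K" (3x3 intrinsics, pixels), "k1" (the pictures are not rectified: a ray, as slopes to the right and down, at radius r is drawn at 1 + k1 r^2 times it, then the intrinsics apply), "R" (3x3) and "t" (3): a world point X has camera coordinates R X + t; the wrist camera has in their place "T_tool_cam" (4x4, takes a point from camera to tool coordinates, whose origin is the TCP and whose axes are the flange's). Camera axes: x right, y down, z forward; pixel columns grow to the right and rows downward; lengths in m; the calibration is good to about 2 mm. A picture is of the moment at which its call begins: read the wrist's pose just before it. There is no depth.
- ctrl.finish_job(): hands the job in; it is judged then, once.
The state is a dict: "time": time; "qpos": joint angles; "qvel": joint speeds; "tau": joint torques, N m; "ee_pos": TCP position; "tool_rot": TCP orientation; "force": force on the tool from outside, world axes, zero at the start; "torque": the same for the moment, N m; "grip_width": finger opening in m; "finger_force": force on a finger pad.
Only numpy, scipy, OpenCV 4.12 (cv2) and the standard library are available. Lean on these libraries where they do the work, as an engineer would, in place of code of your own. Each camera call takes 0.05 s, during which the arm holds its last target. There are 200 camera calls.

### The job

Everything has settled overnight and must be mixed before it goes to the incubator. First turn the closed amber stock bottle fully upside down, keep it so for three seconds, and stand it gently upright on the steel tray; then take the culture flasks that are there one at a time, control before doses (white cap, then yellow, then red): tip each one neck up to 45 degrees, hold it there for three seconds, bring it back level and lay it gently, flat, on the tray beside the others. Never let a flask's neck dip below level or stand it on end, since that would wet its vent or drain it, and leave the other things on the bench where they are.

Things in the scene. Friction and masses are not known exactly. Their poses are not given: they have to be found in the camera images.
- stock: Closed square amber bottle, blue screw cap, 170 g. Body 52 x 52 mm, 76 mm high, flat parallel sides; cap 34 mm across, 88 to 108 mm above the base. Origin: centre of underside; z to the cap; x, y square to the sides. Starts upright, x away from the robot within 0.45 rad; bench clear 95 mm ahead of it and towards the robot, 60 mm to each side. Does not roll when laid on a side.
- tray: Shallow steel tray, fixed. Outside 172 mm (its x) by 340 mm (its y), rim 16 mm high, walls and floor 4 mm thick, inside 164 x 332 mm: room for bottle and flasks side by side along its y, necks along x. Origin: centre of underside, on the bench; z up, x away from the robot. Handles at the short ends reach 25 mm further. Empty at first.
- flask_white: Frosted culture flask, vented white screw cap and white tape (the control), 90 g; may be absent (None). Flat body 80 x 52 x 24 mm, parallel sides; cap 24 mm across. Origin under its middle; body from x = -45 to 35 mm, cap end at x = 67 mm, neck axis 13 mm up. x along the neck, z out of the top face. Starts flat on the bench at the left, neck roughly away from the robot, 30 mm clear either side.
- flask_yellow: Frosted culture flask, vented yellow screw cap and yellow tape (the low dose), 90 g; may be absent (None). Flat body 80 x 52 x 24 mm, parallel sides; cap 24 mm across. Origin under its middle; body from x = -45 to 35 mm, cap end at x = 67 mm, neck axis 13 mm up. x along the neck, z out of the top face. Starts flat on the bench at the left, neck roughly away from the robot, 30 mm clear either side.
- flask_red: Frosted culture flask, vented red screw cap and red tape (the high dose), 90 g; may be absent (None). Flat body 80 x 52 x 24 mm, parallel sides; cap 24 mm across. Origin under its middle; body from x = -45 to 35 mm, cap end at x = 67 mm, neck axis 13 mm up. x along the neck, z out of the top face. Starts flat on the bench at the left, neck roughly away from the robot, 30 mm clear either side.
- tip_box: White box of yellow pipette tips, 80 x 120 x 48 mm; origin at the centre of its underside, z up. Not part of the job, leave alone.
- jar: Glass jar with green lid, 70 mm across, 87 mm high; origin at the centre of its underside, z up. Not part of the job, leave alone.
- marker: Marker pen lying down, 131 mm long, 14 mm thick; origin at the centre of its underside, z up. Not part of the job, leave alone.
- dishes: Two stacked petri dishes, 63 mm across, 29 mm high; origin at the centre of its underside, z up. Not part of the job, leave alone.
- timer: White bench timer, 58 x 70 x 18 mm; origin at the centre of its underside, z up. Not part of the job, leave alone.
- tube_rack: Orange rack of blue-capped tubes, 75 x 150 mm, 89 mm high; origin at the centre of its underside, z up. Not part of the job, leave alone.
Mind the look-alikes: they are no part of the job. What is shaped like the flask_white but purple is not meant.

How it is judged:
By the outcome, as a careful person would: the job done as asked, in the order asked, and still so for the second after the job is handed in, with the robot touching nothing.
Of flask_white, flask_yellow, flask_red only 2 to 3 are there at a start; the rules pass over those that are not, and their reading is None.
At some moment in a run one of flask_white, flask_yellow, flask_red may be knocked a few centimetres aside while the robot is not near it.
It also fails if it takes over 210 s, if anything falls off the work surface, if the arm or the gripper's body presses on something with over 40 N, if the wrist force passes 120 N, or if a joint passes its speed limit or range.

## Working session

There is one attempt and no reset: what is moved stays moved. The work goes in short steps, Python scripts to look and compute and a tool call to move; the robot and the scene stay as the last step left them, time stands still between calls to the robot, and variables do not carry over. Pictures are saved under pics/ and viewed, at most 14 in all, crops included, and the job is handed in when it is done.

Besides the shell and the picture viewer there is one more tool, called after "Emit:" as name(argument=value, ...), one argument or row to a line, values as JSON. drive_tool: Moves the arm, as the interface text tells. Its arguments: {"type":"object","properties":{"motion":{"type":"array"},"grip_force":{"type":"number"}},"required":["motion"]}

```bash
mkdir -p pics; ls
cat > h.py <<'E'
import numpy as np, cv2
from scipy.spatial.transform import Rotation as Ro
from workcell import ctrl
def cap(n,f):
    c=ctrl.capture(n); cv2.imwrite('pics/'+f,c['color'][...,::-1]); return c
def pose():
    o=ctrl.get_obs(); q=np.array(o['tool_rot'],float)
    R=Ro.from_quat(q[[1,2,3,0]]).as_matrix() if q.size==4 else q
    return np.array(o['ee_pos']),R,o
def ray(c,uv,pR=None):
    d=np.array([(uv[0]-c['K'][0][2])/c['K'][0][0],(uv[1]-c['K'][1][2])/c['K'][1][1]])
    s=d.copy()
    for _ in range(20): s=d/(1+c['k1']*(s@s))
    v=np.r_[s,1]
    if 'R' in c:
        R=np.array(c['R']);return -R.T@np.array(c['t']),R.T@v
    p,Rt=pR;T=np.array(c['T_tool_cam']);return p+Rt@T[:3,3],Rt@T[:3,:3]@v
def at(c,uv,z,pR=None):
    o,d=ray(c,uv,pR); return o+d*(z-o[2])/d[2]
def yaw(R): return np.degrees(np.arctan2(R[1,0],R[0,0]))
def plan(x,y,z,yawdeg=None):
    """units needed from the current pose to the TCP target"""
    p,R,o=pose(); s=R.T@(np.array([x,y,z])-p)/.04
    t=0 if yawdeg is None else (-(yawdeg-yaw(R))+180)%360-180
    print('shift',s.round(2),'turn',round(t/6,2),'yaw',yaw(R).round(1),'p',p.round(4),'t',o['time'])
E
python3 - <<'E'
from h import *
p,R,o=pose();print(p,R.round(3),o['time'],o['grip_width'])
a=cap('scene','s0.png');b=cap('side','d0.png')
for c in(a,b):print(np.array(c['K']).round(1),c['k1'],(-np.array(c['R']).T@c['t']).round(3))
for n in 's0','d0': cv2.imwrite(f'pics/{n}b.png',cv2.resize(cv2.imread(f'pics/{n}.png'),(800,600),interpolation=cv2.INTER_CUBIC))
E
```

```text
pics
[0.13983895 0.5057765  0.23816209] [[-0.964  0.267 -0.001]
 [ 0.267  0.964 -0.001]
 [ 0.    -0.001 -1.   ]] 0.0 0.08803416336798413
[[462.    0.  257.7]
 [  0.  462.  185.2]
 [  0.    0.    1. ]] 0.053685677268593836 [ 1.101 -0.67   0.83 ]
[[356.8   0.  250.4]
 [  0.  356.8 196.4]
 [  0.    0.    1. ]] 0.005406581918397701 [ 0.456 -0.632  0.963]
```

View pics/s0b.png

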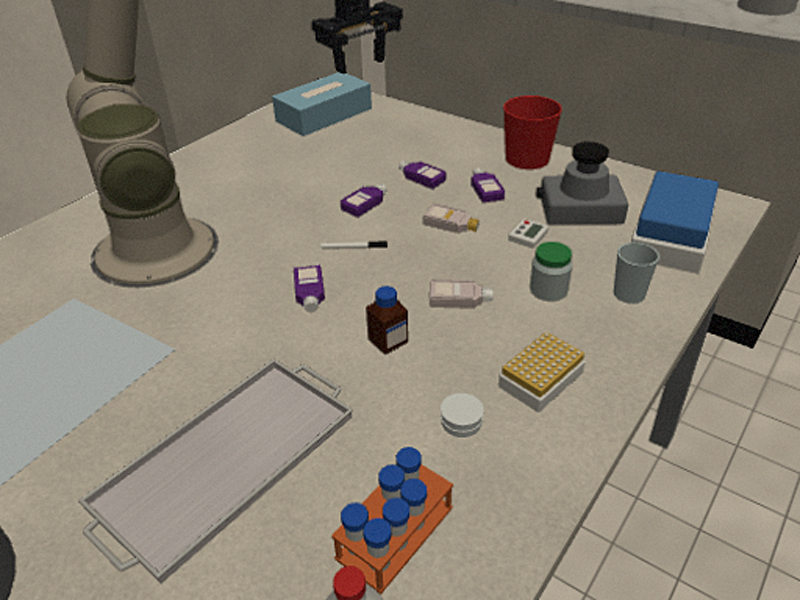

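View pics/d0b.png

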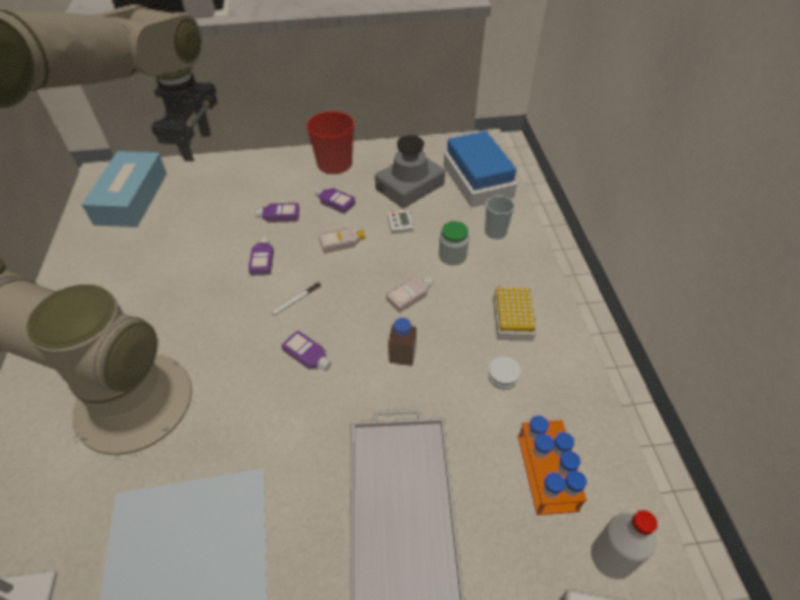

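Run:
```python
from h import *
A=cv2.imread('pics/s0.png')[120:240,226:326];B=cv2.imread('pics/d0.png')[135:255,193:293]
cv2.imwrite('pics/c1.png',cv2.resize(np.hstack([A,B]),None,fx=4,fy=4,interpolation=cv2.INTER_CUBIC))
```

```text
(no output)
```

View pics/c1.png

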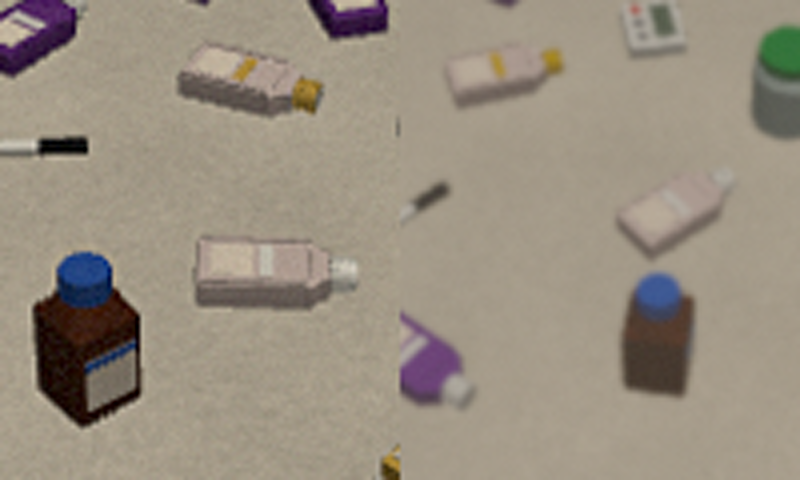

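Run:
```python
from h import *
a=ctrl.capture('scene');b=ctrl.capture('side')
S=lambda u,v,z:at(a,(226+(u-1.5)/4,120+(v-1.5)/4),z).round(4)
D=lambda u,v,z:at(b,(193+(u-1.5)/4-100,135+(v-1.5)/4),z).round(4)
print('W S tailtop',S(203,237,.024),S(197,279,.024),'cap',S(356,275,.013))
print('W D tailtop',D(618,212,.024),D(652,238,.024),'bot',D(653,255,0),'cap',D(731,178,.013))
print('Y S tailtop',S(206,43,.024),S(180,77,.024),'cap',S(320,97,.013))
print('Y D tailtop',D(446,60,.024),D(457,92,.024),'bot',D(459,106,0),'cap',D(562,62,.013))
print('B S bot',S(84,425,0),S(38,385,0),S(140,383,0),'cap',S(85,266,.108))
print('B D bot',D(623,387,0),D(687,395,0),'cap',D(658,287,.108))
# tray corners, from 800x600
s=lambda u,v:at(a,(u*.64-.2,v*.64-.2),.016).round(4); d=lambda u,v:at(b,(u*.64-.2,v*.64-.2),.016).round(4)
print('tray S',s(274,362),s(351,407),s(163,574),s(83,500),'D',d(352,424),d(442,421))
print('dish',s(462,408),'jar',s(551,292),'marker',s(322,245),s(387,244),'tip',s(502,390),'purple',s(311,303),s(293,268),s(500,198))
```

```text
W S tailtop [0.529  0.1989 0.024 ] [0.5518 0.1571 0.024 ] cap [0.634  0.2344 0.013 ]
W D tailtop [0.5293 0.1972 0.024 ] [0.555  0.1634 0.024 ] bot [0.5559 0.1641 0.    ] cap [0.6363 0.234  0.013 ]
Y S tailtop [0.3871 0.4167 0.024 ] [0.3981 0.3626 0.024 ] cap [0.4976 0.4142 0.013 ]
Y D tailtop [0.3863 0.4152 0.024 ] [0.395  0.3689 0.024 ] bot [ 0.3946  0.3747 -0.    ] cap [0.4982 0.409  0.013 ]
B S bot [0.5582 0.0157 0.    ] [ 0.5099  0.0294 -0.    ] [0.565  0.0692 0.    ] cap [0.5438 0.0425 0.108 ]
B D bot [0.5135 0.0285 0.    ] [0.564  0.0139 0.    ] cap [0.5443 0.0427 0.108 ]
tray S [ 0.4317 -0.1152  0.016 ] [ 0.595  -0.1208  0.016 ] [ 0.5748 -0.4579  0.016 ] [ 0.4034 -0.4479  0.016 ] D [ 0.4278 -0.1144  0.016 ] [ 0.5973 -0.13    0.016 ]
dish [ 0.7335 -0.0283  0.016 ] jar [0.7189 0.2965 0.016 ] marker [0.2818 0.1796 0.016 ] [0.386  0.2537 0.016 ] tip [0.7646 0.0376 0.016 ] purple [0.3823 0.0315 0.016 ] [0.2855 0.0911 0.016 ] [0.4854 0.5263 0.016 ]
```

Run:
```python
from h import *
plan(.543,.042,.17,164.4)
```

```text
shift [-12.8   -8.49   1.71] turn 0.02 yaw 164.5 p [0.1399 0.5059 0.2384] t 0.2
```

Emit:
drive_tool(
  motion=[
    [-12.8,-8.5,0,0,0.3],
    [-12.8,-8.5,0,0,0.3],
    [-12.8,-8.5,0,0,0.3],
    [-12.8,-8.5,0,0,0.3],
    [-12.8,-8.5,0,0,0.3],
    [-12.8,-8.5,0,0,0.3],
    [-12.8,-8.5,0,0,0.3],
    [-12.8,-8.5,0,0,0.3],
    [-12.8,-8.5,0,0,0.3],
    [-12.8,-8.5,0,0,0.3],
  ],
  grip_force=3,
)

```text
time: 1.45
ee_pos: [0.5439, 0.0398, 0.2385]
tool_rot: [-0.0, 0.135, 0.991, 0.0]
force: [0.9, 1.1, -0.4]
grip_width: 0.0571
finger_force: 0.0
```

Run:
```python
from h import *
plan(.543,.042,.17,164.4)
p,R,o=pose();c=cap('wrist','w1.png');print(np.array(c['T_tool_cam']).round(3))
for z,X in((.108,(.543,.042)),):
    T=np.array(c['T_tool_cam']);q=(np.r_[R.T@(np.r_[X,z]-p),1]);q=np.linalg.inv(T)@q;print(np.array(c['K'])@(q[:3]/q[2]))
```

```text
shift [0.04 0.05 1.71] turn 0.01 yaw 164.5 p [0.5439 0.0398 0.2385] t 1.45
[[-0.001 -0.964 -0.266  0.068]
 [ 1.    -0.001 -0.002 -0.   ]
 [ 0.002 -0.266  0.964 -0.148]
 [ 0.     0.     0.     1.   ]]
[259.92885515 177.00093469   1.        ]
```

View pics/w1.png

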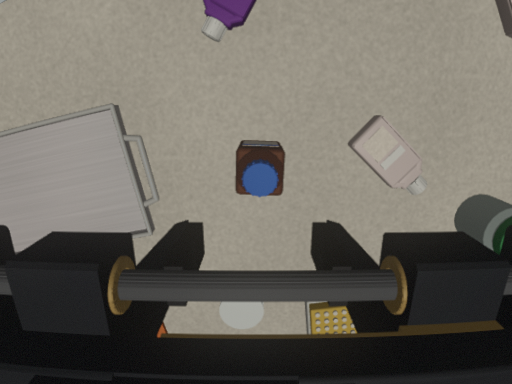

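Emit:
drive_tool(
  motion=[
    [0,0.05,1.4,0,0.3],
    [0,0.05,2.6,0,0.3],
    [0,0.05,3.4,0,0.3],
    [0,0.05,3.6,0,0.3],
    [0,0.05,3.6,0,-1],
    [0,0.05,3.6,0,-1],
    [0,0.05,3.6,0,-1],
    [0,0.05,3.6,0,-1],
    [0,0.05,3.6,0,-1],
    [0,0.05,3.6,0,-1],
  ],
  grip_force=15,
)

```text
time: 2.75
ee_pos: [0.544, 0.0435, 0.0959]
tool_rot: [0.001, 0.134, 0.991, -0.0]
force: [-0.4, -1.6, 6.5]
grip_width: 0.0334
finger_force: 15.0
```

Emit:
drive_tool(
  motion=[
    [0,0,-0.1,0,-1],
    [0,0,-0.2,0,-1],
    [0.3,0,-0.2,0,-1],
    [0.7,0,-0.2,0,-1],
    [0.8,0,-0.2,0,-1],
    [0.8,0,-0.1,0,-1],
    [0.8,0,-0.05,0,-1],
    [0.8,0,0,0,-1],
    [0.8,0,0.02,0,-1],
    [0.8,0,0.02,0,-1],
  ],
)

```text
time: 4.0
ee_pos: [0.5137, 0.0516, 0.0958]
tool_rot: [0.002, 0.134, 0.991, -0.0]
force: [-5.5, -2.7, 16.6]
grip_width: 0.0335
finger_force: 15.0
```

Emit:
drive_tool(
  motion=[
    [0,0,0,0,-1],
    [0,0,0,0,-1],
    [-0.22,0,-0.03,0,-1],
    [-0.45,0,-0.06,0,-1],
    [-0.68,0,-0.07,0,-1],
    [-0.91,0,-0.06,0,-1],
    [-1.14,0,-0.03,0,-1],
    [-1.36,0,0.02,0,-1],
    [-1.36,0,0.02,0,-1],
  ],
  grip_force=3,
)

```text
time: 5.12
ee_pos: [0.5654, 0.0376, 0.0928]
tool_rot: [0.0, 0.135, 0.991, 0.0]
force: [0.4, -0.1, -0.5]
grip_width: 0.0342
finger_force: 3.0
```

Run:
```python
from h import *
plan(.543,.042,.17,164.4)
a=cap('scene','s2.png')['color'][110:250,200:320,::-1];b=cap('side','d2.png')['color'][130:270,190:310,::-1]
cv2.imwrite('pics/c2.png',cv2.resize(np.hstack([a,b]),None,fx=3,fy=3))
```

```text
shift [ 0.57 -0.04 -1.93] turn 0.02 yaw 164.5 p [0.5654 0.0376 0.0928] t 5.125
```

View pics/c2.png

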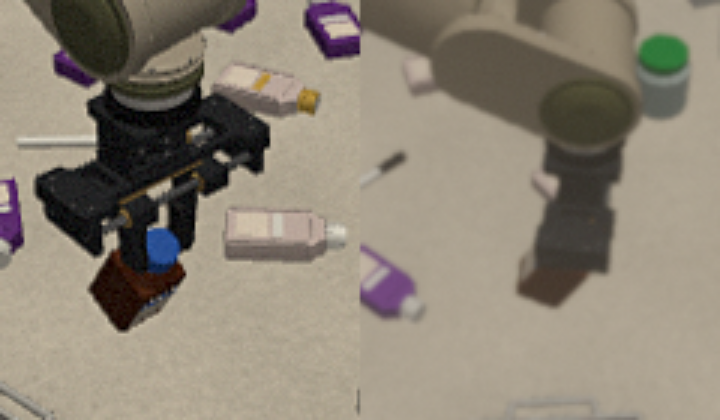

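Emit:
drive_tool(
  motion=[
    [-0.22,0,0.07,0,-1],
    [-0.43,0,0.16,0,-1],
    [-0.63,0,0.27,0,-1],
    [-0.82,0,0.4,0,-1],
    [-1.0,0,0.54,0,-1],
    [-1.17,0,0.7,0,-1],
    [-1.32,0,0.87,0,-1],
    [-1.46,0,1.05,0,-1],
    [-1.58,0,1.25,0,-1],
    [-1.69,0,1.45,0,-1],
  ],
)

```text
time: 6.48
ee_pos: [0.63, 0.0197, 0.0343]
tool_rot: [-0.0, 0.134, 0.991, -0.0]
force: [-0.1, -1.2, -0.7]
grip_width: 0.0349
finger_force: 3.0
```

Emit:
drive_tool(
  motion=[
    [-0.06,0,0.15,0,-1],
    [-0.12,0,0.28,0,-1],
    [-0.15,0,0.38,0,-1],
    [-0.15,0,0.43,0,-1],
    [-0.15,0,0.43,0,-1],
  ],
)

```text
time: 7.1
ee_pos: [0.6359, 0.0183, 0.018]
tool_rot: [0.0, 0.134, 0.991, 0.0]
force: [1.1, 1.0, -0.6]
grip_width: 0.0336
finger_force: 3.0
```

Run:
```python
from h import *
plan(.543,.042,.17,164.4)
a=cap('scene','s3.png')['color'][110:250,200:320,::-1];b=cap('side','d3.png')['color'][130:270,190:310,::-1]
cv2.imwrite('pics/c3.png',cv2.resize(np.hstack([a,b]),None,fx=3,fy=3))
```

```text
shift [ 2.4  -0.05 -3.8 ] turn 0.02 yaw 164.5 p [0.6359 0.0183 0.018 ] t 7.1
```

View pics/c3.png

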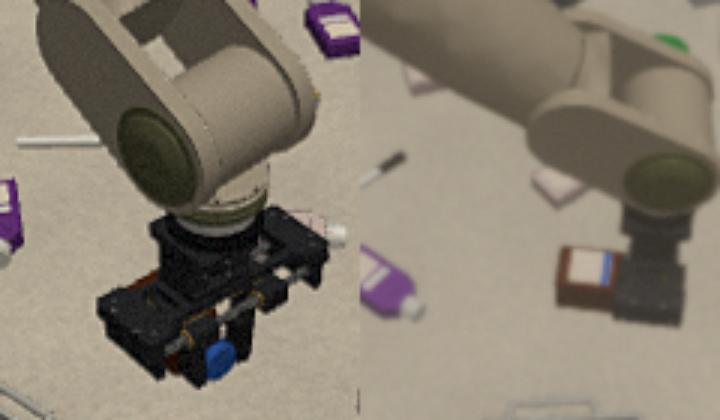

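Emit:
drive_tool(
  motion=[
    [0,0,0,0,-0.1],
    [0,0,0,0,0],
    [0,0,-0.1,0,0.1],
    [0,0,-0.6,0,0.6],
    [0,0,-1.4,0,0.6],
    [1.2,0,-1.4,0,0.6],
    [2.2,0,-1.4,0,0.6],
    [2.35,0,-1.4,0,0.6],
    [2.35,0,-0.8,0,0.6],
    [2.35,0,-0.4,0,0.6],
  ],
)

```text
time: 8.45
ee_pos: [0.5462, 0.043, 0.0339]
tool_rot: [0.001, 0.135, 0.991, -0.0]
force: [0.8, -0.3, -0.7]
grip_width: 0.0707
finger_force: 0.0
```

Emit:
drive_tool(
  motion=[
    [0,0,0,0,0.3],
    [0,0,0,0,-1],
    [0,0,0,0,-1],
    [0,0,0,0,-1],
    [0,0,0,0,-1],
    [0,0,0,0,-1],
  ],
)

```text
time: 9.2
ee_pos: [0.5457, 0.0432, 0.0345]
tool_rot: [0.001, 0.134, 0.991, -0.0]
force: [0.5, -0.1, 4.2]
grip_width: 0.0522
finger_force: 3.0
```

Run:
```python
from h import *
plan(.543,.042,.17,164.4)
a=cap('scene','s4.png')['color'][110:250,200:320,::-1];b=cap('side','d4.png')['color'][130:270,190:310,::-1]
cv2.imwrite('pics/c4.png',cv2.resize(np.hstack([a,b]),None,fx=3,fy=3))
```

```text
shift [ 0.05 -0.05 -3.39] turn 0.02 yaw 164.5 p [0.5457 0.0432 0.0345] t 9.2
```

View pics/c4.png

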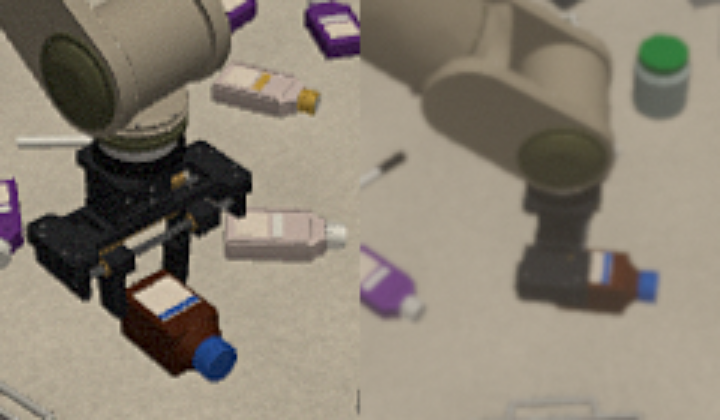

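Emit:
drive_tool(
  motion=[
    [-0.1,0,-0.1,0,-1],
    [-0.2,0,-0.25,0,-1],
    [-0.35,0,-0.43,0,-1],
    [-0.55,0,-0.65,0,-1],
    [-0.78,0,-0.9,0,-1],
    [-0.78,0,-1.2,0,-1],
    [-0.78,0,-1.6,0,-1],
    [-0.78,0,-2.0,0,-1],
    [-0.78,0,-2.0,0,-1],
    [-0.78,0,-2.0,0,-1],
  ],
)

```text
time: 10.55
ee_pos: [0.575, 0.035, 0.1136]
tool_rot: [-0.0, 0.134, 0.991, -0.0]
force: [-0.2, -0.3, -2.2]
grip_width: 0.0519
finger_force: 3.0
```

Run:
```python
from h import *
plan(.543,.042,.17,164.4)
a=cap('scene','s5.png')['color'][110:250,200:320,::-1];b=cap('side','d5.png')['color'][130:270,190:310,::-1]
cv2.imwrite('pics/c5.png',cv2.resize(np.hstack([a,b]),None,fx=3,fy=3))
```

```text
shift [ 0.82 -0.04 -1.41] turn 0.02 yaw 164.5 p [0.575  0.035  0.1136] t 10.55
```

View pics/c5.png

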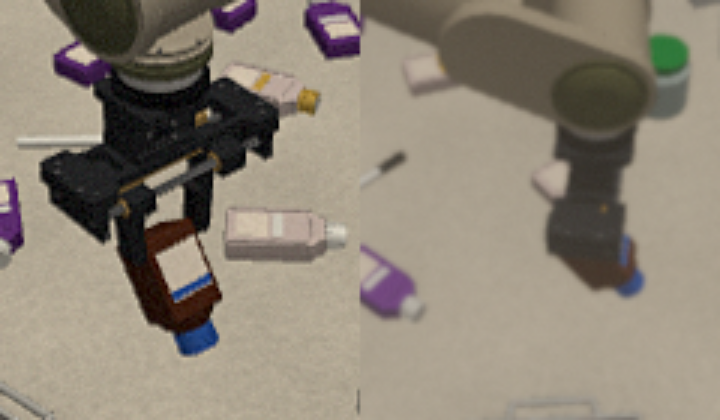

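Emit:
drive_tool(
  motion=[
    [0,0,0.25,0,-1],
    [0,0,0.46,0,-1],
    [-0.25,0,0.45,0,-1],
    [-0.5,0,0.43,0,-1],
    [-0.75,0,0.43,0,-1],
    [-1.0,0,0.46,0,-1],
    [-1.2,0,0.5,0,-1],
    [-1.38,0,0.55,0,-1],
    [-1.38,0,0.57,0,-1],
    [-1.38,0,0.57,0,-1],
  ],
)

```text
time: 11.9
ee_pos: [0.6285, 0.0202, 0.0912]
tool_rot: [0.0, 0.134, 0.991, -0.0]
force: [0.7, -0.0, 3.1]
grip_width: 0.052
finger_force: 3.0
```

Run:
```python
from h import *
plan(.543,.042,.17,164.4)
a=cap('scene','s6.png')['color'][130:270,220:340,::-1];b=cap('side','d6.png')['color'][130:270,190:310,::-1]
cv2.imwrite('pics/c6.png',cv2.resize(np.hstack([a,b]),None,fx=3,fy=3))
```

```text
shift [ 2.21 -0.04 -1.97] turn 0.02 yaw 164.5 p [0.6285 0.0202 0.0912] t 11.9
```

View pics/c6.png

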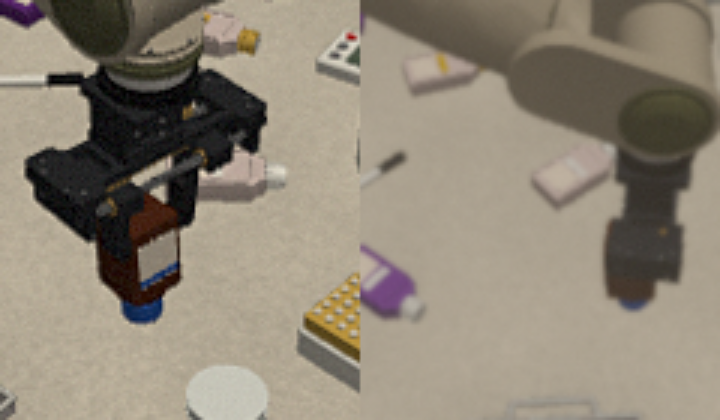

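Emit:
drive_tool(
  motion=[
    [0,0,0,0,-1],
    [0,0,0,0,-1],
    [0,0,0,0,-1],
    [0,0,0,0,-1],
    [0,0,0,0,-1],
    [0,0,0,0,-1],
    [0,0,0,0,-1],
    [0,0,0,0,-1],
    [0,0,0,0,-1],
    [0,0,0,0,-1],
  ],
  grip_force=15,
)

```text
time: 13.25
ee_pos: [0.6285, 0.0202, 0.0911]
tool_rot: [0.0, 0.134, 0.991, 0.0]
force: [1.6, 0.1, 4.3]
grip_width: 0.0519
finger_force: 15.0
```

Emit:
drive_tool(
  motion=[
    [0,0,0,0,-1],
    [0,0,0,0,-1],
    [0,0,0,0,-1],
    [0,0,0,0,-1],
    [0,0,0,0,-1],
    [0,0,0,0,-1],
    [0,0,0,0,-1],
    [0,0,0,0,-1],
    [0,0,0,0,-1],
    [0,0,0,0,-1],
  ],
)

```text
time: 14.5
ee_pos: [0.6285, 0.0202, 0.0911]
tool_rot: [-0.0, 0.134, 0.991, 0.0]
force: [0.6, -0.2, 2.8]
grip_width: 0.0516
finger_force: 15.0
```

Emit:
drive_tool(
  motion=[
    [0,0,0,0,-1],
    [0,0,0,0,-1],
    [0,0,0,0,-1],
    [0,0,0,0,-1],
    [0,0,0,0,-1],
    [0,0,0,0,-1],
    [0,0,0,0,-1],
    [0,0,0,0,-1],
    [0,0,0,0,-1],
    [0,0,0,0,-1],
  ],
)

```text
time: 15.75
ee_pos: [0.6285, 0.0202, 0.0911]
tool_rot: [-0.0, 0.134, 0.991, -0.0]
force: [0.3, 0.4, 4.5]
grip_width: 0.0521
finger_force: 15.0
```

Emit:
drive_tool(
  motion=[
    [0,0,0,0,-1],
    [0,0,0,0,-1],
    [0,0,0,0,-1],
    [0,0,0,0,-1],
  ],
)

```text
time: 16.25
ee_pos: [0.6285, 0.0202, 0.0911]
tool_rot: [-0.0, 0.135, 0.991, 0.0]
force: [1.8, 0.4, 2.8]
grip_width: 0.0515
finger_force: 15.0
```

Emit:
drive_tool(
  motion=[
    [0,0,0,0,-1],
    [0,0,0,0,-1],
    [0.34,0,-0.04,0,-1],
    [0.68,0,-0.09,0,-1],
    [1.02,0,-0.09,0,-1],
    [1.36,0,-0.05,0,-1],
    [1.7,0,0.04,0,-1],
    [2.0,0,0.17,0,-1],
    [2.0,0,0.17,0,-1],
  ],
  grip_force=3,
)

```text
time: 17.38
ee_pos: [0.5504, 0.0419, 0.0838]
tool_rot: [-0.001, 0.134, 0.991, 0.0]
force: [-0.9, 1.1, 1.5]
grip_width: 0.0517
finger_force: 3.0
```

```bash
cat >> h.py <<'E'
def tri(lo,hi,roi_s,roi_d,minsat=90,minval=60):
    """centroids of a hue range in both fixed views (rois x0,y0,x1,y1), triangulated"""
    L=[]
    for n,(x0,y0,x1,y1) in(('scene',roi_s),('side',roi_d)):
        c=ctrl.capture(n);h=cv2.cvtColor(c['color'][y0:y1,x0:x1],cv2.COLOR_RGB2HSV)
        m=cv2.inRange(h,(lo,minsat,minval),(hi,255,255));k,l,s,ce=cv2.connectedComponentsWithStats(m)
        if k<2: print(n,'none');return
        i=1+np.argmax(s[1:,4]);uv=ce[i]+[x0,y0];print(n,uv.round(1),s[i,4]);L.append(ray(c,uv))
    A=np.array([L[0][1],-L[1][1]]).T;t=np.linalg.lstsq(A,L[1][0]-L[0][0],rcond=None)[0]
    P,Q=L[0][0]+t[0]*L[0][1],L[1][0]+t[1]*L[1][1];print('P',((P+Q)/2).round(4),'gap',np.linalg.norm(P-Q).round(4))
E
python3 - <<'E'
from h import *
tri(100,125,(210,150,340,260),(200,180,320,270))
E
```

```text
scene [259.1 222.4] 95
side [272.9 226.4] 25
P [0.5927 0.0223 0.0242] gap 0.0023
```

Emit:
drive_tool(
  motion=[
    [0.2,0,0.11,0,-1],
    [0.4,0,0.25,0,-1],
    [0.57,0,0.4,0,-1],
    [0.8,0,0.63,0,-1],
    [0.99,0,0.88,0,-1],
    [1.18,0,1.05,0,-1],
    [1.28,0,1.17,0,-1],
    [1.35,0,1.25,0,-1],
    [1.35,0,1.25,0,-1],
  ],
)

```text
time: 18.6
ee_pos: [0.4994, 0.0559, 0.0342]
tool_rot: [-0.0, 0.135, 0.991, -0.0]
force: [-0.8, 0.0, -1.7]
grip_width: 0.0519
finger_force: 3.0
```

Run:
```python
from h import *
plan(.543,.042,.17,164.4)
tri(100,125,(210,150,340,260),(200,180,320,270))
```

```text
shift [-1.14 -0.04 -3.4 ] turn 0.02 yaw 164.5 p [0.4994 0.0559 0.0342] t 18.6
scene [254.7 216.4] 146
side [266.  222.9] 44
P [0.5718 0.0346 0.0268] gap 0.0016
```

Emit:
drive_tool(
  motion=[
    [0,0,0.04,0,-1],
    [0,0,0.04,0,0.3],
    [0,0,0.04,0,0.5],
    [0,0,0.04,0,0.5],
    [0,0,-0.5,0,0.5],
    [0,0,-1.4,0,0.5],
    [0,0,-2.8,0,0.5],
    [0,0,-4,0,0.5],
    [0,0,-4,0,0.5],
    [0,0,-4,0,0.5],
  ],
)

```text
time: 19.95
ee_pos: [0.4989, 0.056, 0.1933]
tool_rot: [-0.001, 0.135, 0.991, 0.0]
force: [-0.4, -0.1, -0.0]
grip_width: 0.066
finger_force: 0.0
```

Run:
```python
from h import *
tri(100,125,(210,150,340,260),(200,180,320,270))
p,R,o=pose();c=cap('wrist','w7.png')
h=cv2.cvtColor(c['color'],cv2.COLOR_RGB2HSV)
for nm,lo,hi,z in(('cap',(100,90,60),(125,255,255),.026),('amber',(0,90,20),(15,255,110),.052)):
    m=cv2.inRange(h,lo,hi);k,l,s,ce=cv2.connectedComponentsWithStats(m);i=1+np.argmax(s[1:,4]);print(nm,s[i],ce[i].round(1))
    b=cv2.boxPoints(cv2.minAreaRect(np.argwhere(l==i)[:,::-1].astype(np.float32)))
    for q in b: print(q.round(1),at(c,q,z,(p,R)).round(4),'tool x,y mm',(R.T@(at(c,q,z,(p,R))-p)*1000).round(1)[:2])
```

```text
scene [254.8 216.1] 145
side [266.  222.8] 43
P [0.5719 0.0346 0.0275] gap 0.0011
cap [243 232  30  21 460] [257.4 242.5]
[242.6 233. ] [0.5637 0.0198 0.026 ] tool x,y mm [-72.7 -17.5]
[272. 232.] [0.5714 0.0524 0.026 ] tool x,y mm [-71.4  16. ]
[272.7 251.5] [0.5954 0.0469 0.026 ] tool x,y mm [-96.   17.1]
[243.3 252.5] [0.5876 0.0136 0.026 ] tool x,y mm [-97.3 -17.1]
amber [ 233  154   50   82 1929] [257.4 194.6]
[233. 154.] [0.4708 0.0385 0.052 ] tool x,y mm [ 22.  -24.2]
[282. 154.] [0.4835 0.0844 0.052 ] tool x,y mm [21.9 23.4]
[282. 235.] [0.5661 0.0634 0.052 ] tool x,y mm [-63.4  25.2]
[233. 235.] [0.5525 0.0139 0.052 ] tool x,y mm [-63.3 -26.1]
```

Emit:
drive_tool(
  motion=[
    [-1.2,0,0,0,0.2],
    [-2.2,0,0,0,0.2],
    [-2.2,0,1.5,0,0.2],
    [-2.2,0,3.0,0,0.2],
    [-2.2,0,4.0,0,0.2],
    [-2.2,0,4.38,0,0.2],
    [-2.2,0,4.38,0,0.2],
    [-2.2,0,4.38,0,-1],
    [-2.2,0,4.38,0,-1],
    [-2.2,0,4.38,0,-1],
  ],
  grip_force=3,
)

```text
time: 21.35
ee_pos: [0.585, 0.0324, 0.0203]
tool_rot: [0.001, 0.134, 0.991, -0.0]
force: [1.7, -0.4, 2.1]
grip_width: 0.0335
finger_force: 3.0
```

Emit:
drive_tool(
  motion=[
    [0,0,0,0,-1],
    [0,0,0,0,-1],
  ],
)

```text
time: 21.6
ee_pos: [0.5849, 0.0324, 0.0198]
tool_rot: [0.001, 0.135, 0.991, 0.0]
force: [2.1, 0.2, 3.2]
grip_width: 0.0336
finger_force: 3.0
```

Emit:
drive_tool(
  motion=[
    [0.07,0,-0.2,0,-1],
    [0.15,0,-0.43,0,-1],
    [0.26,0,-0.64,0,-1],
    [0.38,0,-0.83,0,-1],
    [0.52,0,-1.02,0,-1],
    [0.67,0,-1.19,0,-1],
    [0.84,0,-1.35,0,-1],
    [1.02,0,-1.49,0,-1],
    [1.21,0,-1.61,0,-1],
    [1.41,0,-1.72,0,-1],
  ],
)

```text
time: 22.85
ee_pos: [0.5295, 0.0476, 0.0884]
tool_rot: [0.0, 0.135, 0.991, -0.0]
force: [2.0, -0.9, 2.1]
grip_width: 0.034
finger_force: 3.0
```

Emit:
drive_tool(
  motion=[
    [0.21,0,-0.1,0,-1],
    [0.43,0,-0.17,0,-1],
    [0.65,0,-0.22,0,-1],
    [0.88,0,-0.25,0,-1],
    [1.1,0,-0.27,0,-1],
    [1.34,0,-0.26,0,-1],
    [1.56,0,-0.23,0,-1],
    [1.79,0,-0.16,0,-1],
    [1.79,0,-0.14,0,-1],
    [1.79,0,-0.14,0,-1],
  ],
)

```text
time: 24.1
ee_pos: [0.4609, 0.0665, 0.0935]
tool_rot: [-0.0, 0.134, 0.991, -0.0]
force: [-1.1, 0.2, 2.3]
grip_width: 0.0337
finger_force: 3.0
```

Run:
```python
from h import *
plan(.543,.042,.17,164.4)
a=cap('scene','s8.png')['color'][110:250,200:320,::-1];b=cap('side','d8.png')['color'][130:270,190:310,::-1]
cv2.imwrite('pics/c8.png',cv2.resize(np.hstack([a,b]),None,fx=3,fy=3))
```

```text
shift [-2.14 -0.04 -1.91] turn 0.02 yaw 164.5 p [0.4609 0.0665 0.0935] t 24.1
```

View pics/c8.png

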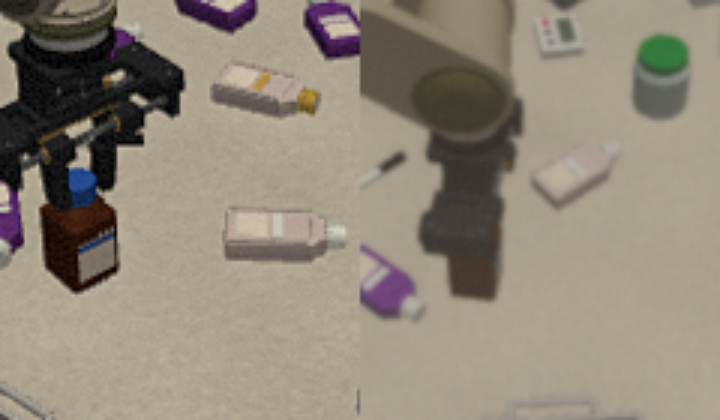

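Emit:
drive_tool(
  motion=[
    [0,0,0,0,0.1],
    [0,0,0,0,0.1],
    [0,0,0.1,0,0.1],
    [0,0,0.12,0,-1],
    [0,0,0.12,0,-1],
    [0,0,0.12,0,-1],
    [0,0,0.12,0,-1],
    [0,0,-0.2,0,-1],
    [0,0,-0.7,0,-1],
    [0,0,-1.2,0,-1],
  ],
  grip_force=20,
)

```text
time: 25.45
ee_pos: [0.4609, 0.0666, 0.143]
tool_rot: [0.0, 0.134, 0.991, 0.0]
force: [-0.1, 0.5, -2.3]
grip_width: 0.0337
finger_force: 20.0
```

Run:
```python
from h import *
plan(.492,-.418,.13,176)
```

```text
shift [ -3.98 -11.47   0.33] turn -1.91 yaw 164.5 p [0.4609 0.0666 0.143 ] t 25.45
```

Emit:
drive_tool(
  motion=[
    [-0.2,-0.6,0,-0.1,-1],
    [-0.6,-1.7,0,-0.3,-1],
    [-1.0,-2.9,0,-0.5,-1],
    [-1.4,-4.1,0,-0.7,-1],
    [-1.8,-5.3,0,-0.9,-1],
    [-2.2,-6.5,0,-1.1,-1],
    [-2.6,-7.7,0,-1.3,-1],
    [-3.0,-8.8,0,-1.5,-1],
    [-3.5,-10.0,0,-1.7,-1],
    [-3.8,-10.9,0,-1.9,-1],
  ],
)

```text
time: 26.7
ee_pos: [0.491, -0.3962, 0.1423]
tool_rot: [0.0, 0.035, 0.999, -0.0]
force: [0.2, 0.9, -1.8]
grip_width: 0.0334
finger_force: 20.0
```

Emit:
drive_tool(
  motion=[
    [0,0,0,0,-1],
    [0,0,0,0,-1],
  ],
)

```text
time: 26.95
ee_pos: [0.4911, -0.3936, 0.1419]
tool_rot: [-0.0, 0.035, 0.999, 0.0]
force: [0.3, 0.2, -1.8]
grip_width: 0.0333
finger_force: 20.0
```

Run:
```python
from h import *
plan(.492,-.418,.0927,176)
```

```text
shift [-0.07 -0.61  1.23] turn -0.01 yaw 175.9 p [ 0.4911 -0.3936  0.1419] t 26.95
```

Emit:
drive_tool(
  motion=[
    [0,-0.3,0,0,-1],
    [0,-0.6,0,0,-1],
    [0,-0.6,0.4,0,-1],
    [0,-0.6,0.8,0,-1],
    [0,-0.6,1.0,0,-1],
    [0,-0.6,1.1,0,-1],
    [0,-0.6,1.16,0,-1],
    [0,-0.6,1.2,0,-1],
    [0,-0.6,1.23,0,-1],
    [0,-0.6,1.23,0,-1],
  ],
)

```text
time: 28.2
ee_pos: [0.4895, -0.4182, 0.0926]
tool_rot: [0.0, 0.035, 0.999, -0.0]
force: [0.6, -1.0, -0.8]
grip_width: 0.0329
finger_force: 20.0
```

Emit:
drive_tool(
  motion=[
    [0,0,0.02,0,-1],
    [0,0,0.03,0,-1],
    [0,0,0.03,0,-1],
    [0,0,0.03,0,0],
    [0,0,0.03,0,0.2],
    [0,0,0.03,0,0.2],
    [0,0,-1,0,0.2],
    [0,0,-2.2,0,0.2],
    [0,0,-3.5,0,0.2],
    [0,0,-4,0,0.2],
  ],
)

```text
time: 29.45
ee_pos: [0.4898, -0.4185, 0.2558]
tool_rot: [0.002, 0.035, 0.999, -0.002]
force: [-0.5, 0.6, 0.4]
grip_width: 0.053
finger_force: 0.0
```

Run:
```python
from h import *
tri(100,125,(100,240,210,380),(220,250,320,384))
a=ctrl.capture('scene');b=ctrl.capture('side')
for n,c in(('s',a),('d',b)):
    old=cv2.imread(f'pics/{n}8.png')
    d=cv2.absdiff(old,c['color'][...,::-1]).max(2)>60;k,l,s,ce=cv2.connectedComponentsWithStats(d.astype(np.uint8));print(n,[(x[:5].tolist()) for x in s[1:] if x[4]>40])
# predict white and yellow cap pixel and flask state: cap colour
tri(18,30,(270,110,330,160),(190,130,250,170),100,80)
p,R,o=pose()
A=a['color'][100:215,260:335,::-1];B=b['color'][135:250,190:290,::-1]
cv2.imwrite('pics/c9.png',cv2.resize(np.hstack([A,B]),None,fx=4.5,fy=4.5,interpolation=cv2.INTER_CUBIC))
```

```text
scene [100.3 316.3] 3
side none
s [[155, 0, 10, 14, 90], [119, 20, 19, 9, 43], [191, 44, 47, 23, 481], [134, 54, 32, 21, 105], [174, 54, 20, 17, 104], [0, 63, 44, 27, 957], [112, 66, 150, 142, 6171], [0, 68, 104, 195, 7875], [100, 68, 10, 10, 50], [97, 80, 7, 14, 47], [49, 90, 27, 18, 151], [64, 291, 43, 54, 1270]]
d [[72, 0, 42, 10, 341], [108, 9, 9, 8, 48], [23, 39, 46, 54, 1316], [68, 85, 58, 66, 1472], [202, 110, 39, 29, 224], [40, 125, 26, 34, 412], [109, 126, 54, 21, 291], [165, 127, 14, 11, 43], [213, 127, 13, 9, 43], [56, 131, 12, 9, 60], [177, 133, 12, 4, 42], [172, 134, 72, 83, 2476], [58, 158, 23, 19, 239], [160, 166, 13, 10, 57], [91, 177, 80, 73, 761], [220, 216, 15, 13, 110], [12, 221, 8, 18, 72], [194, 221, 118, 85, 1814], [194, 223, 13, 12, 88], [165, 252, 121, 132, 3775]]
scene [301.9 143.3] 47
side [230.8 149.7] 23
P [0.4889 0.4066 0.0172] gap 0.0021
```

Run:
```python
from h import *
plan(.605,.217,.25,210)
```

```text
shift [-1.76 16.03  0.04] turn -5.68 yaw 175.9 p [ 0.4892 -0.4178  0.2506] t 29.75
```

Emit:
drive_tool(
  motion=[
    [-0.2,1.2,0,-0.5,0.2],
    [-0.3,2.6,0,-1.1,0.2],
    [-0.5,4.0,0,-1.7,0.2],
    [-0.7,5.4,0,-2.3,0.2],
    [-0.9,6.8,0,-2.9,0.2],
    [-1.1,8.2,0,-3.5,0.2],
    [-1.3,9.6,0,-4.1,0.2],
    [-1.5,11.0,0,-4.7,0.2],
    [-1.7,12.4,0,-5.3,0.2],
    [-1.8,13.8,0,-5.7,0.2],
  ],
)

```text
time: 31.0
ee_pos: [0.6002, 0.1292, 0.251]
tool_rot: [-0.001, -0.261, 0.965, 0.0]
force: [1.0, -0.7, 0.1]
grip_width: 0.0529
finger_force: 0.0
```

Run:
```python
from h import *
plan(.605,.217,.25,210)
```

```text
shift [-1.21  1.84  0.02] turn 0.04 yaw -149.8 p [0.6002 0.1292 0.251 ] t 31.0
```

Emit:
drive_tool(
  motion=[
    [-0.6,0.9,0,0,0.2],
    [-1.2,1.8,0,0,0.2],
    [-1.2,1.8,0,0,0.2],
    [-1.2,1.8,0,0,0.2],
  ],
)

```text
time: 31.5
ee_pos: [0.6055, 0.2132, 0.2514]
tool_rot: [-0.001, -0.26, 0.966, -0.0]
force: [0.8, -0.0, -0.5]
grip_width: 0.0531
finger_force: 0.0
```

Run:
```python
from h import *
p,R,o=pose();c=cap('wrist','w10.png');print(p)
cv2.imwrite('pics/w10b.png',cv2.resize(c['color'][60:300,130:400,::-1],None,fx=2.5,fy=2.5,interpolation=cv2.INTER_CUBIC))
tri(100,125,(40,270,140,370),(200,250,320,384))
```

```text
[0.60551543 0.21317777 0.25138104]
scene [ 77.9 300.8] 305
side [256.  370.9] 211
P [ 0.4803 -0.4181  0.103 ] gap 0.0013
```

View pics/w10b.png

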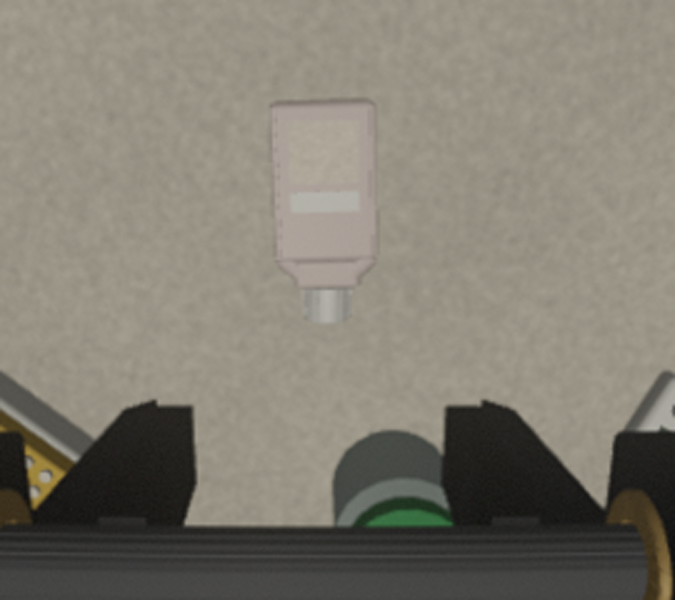

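Run:
```python
from h import *
p,R,o=pose();c=ctrl.capture('wrist')
W=lambda u,v,z:at(c,(130+(u-.75)/2.5,60+(v-.75)/2.5),z,(p,R))
t=(W(271,105,.024)+W(376,102,.024))/2;s=(W(277,259,.024)+W(373,257,.024))/2;e=W(327,321,.013)
print(t,s,e,np.linalg.norm(W(271,102,.024)-W(376,99,.024)),np.linalg.norm(t-s),np.linalg.norm(t-e),np.degrees(np.arctan2(*(e-t)[1::-1])))
d=(e-t)[:2]/np.linalg.norm((e-t)[:2]);print('org',t[:2]+.045*d,e[:2]-.067*d, 'cap grip',e[:2]-.007*d)
a=210
plan(*(e[:2]-.007*d),.15,180+np.degrees(np.arctan2(d[1],d[0])))
```

```text
[0.54122381 0.17710688 0.024     ] [0.60682331 0.21599205 0.024     ] [0.63768399 0.23523116 0.013     ] 0.05095178432808618 0.07625844492182637 0.11315475098781401 31.0720229607754
org [0.57976717 0.20033206] [0.5802972  0.20065144] cap grip [0.63168835 0.23161835]
shift [-0.8   0.08  2.56] turn -0.17 yaw -149.9 p [0.6058 0.2127 0.2523] t 31.7
```

Run:
```python
from h import *
tri(50,85,(330,145,375,195),(270,130,310,175),70,30)
```

```text
scene [353.9 162.4] 303
side [290.6 147.6] 165
P [0.7043 0.3202 0.0796] gap 0.0008
```

Emit:
drive_tool(
  motion=[
    [-0.85,0.1,1.2,-0.2,0.1],
    [-0.85,0.1,2.6,-0.2,0.1],
    [-0.85,0.1,4.0,-0.2,0.1],
    [-0.85,0.1,5.2,-0.2,0.1],
    [-0.85,0.1,5.9,-0.2,0.1],
    [-0.85,0.1,6.2,-0.2,0.1],
    [-0.85,0.1,6.2,-0.2,0.1],
    [-0.85,0.1,6.2,-0.2,0.1],
    [-0.85,0.1,6.2,-0.2,-0.2],
    [-0.85,0.1,6.2,-0.2,-1],
  ],
  grip_force=3,
)

```text
time: 33.05
ee_pos: [0.6333, 0.2344, 0.005]
tool_rot: [0.001, -0.27, 0.963, -0.0]
force: [0.6, -0.4, 0.5]
grip_width: 0.0302
finger_force: 0.0
```

Emit:
drive_tool(
  motion=[
    [0,0,0,0,-1],
    [0,0,0,0,-1],
    [0,0,0,0,-1],
    [0,0,0,0,-1],
  ],
)

```text
time: 33.55
ee_pos: [0.6332, 0.2344, 0.0045]
tool_rot: [0.0, -0.27, 0.963, 0.0]
force: [1.0, 1.1, 1.9]
grip_width: 0.0243
finger_force: 3.0
```

Emit:
drive_tool(
  motion=[
    [0.03,0,-0.23,0,-1],
    [0.1,0,-0.46,0,-1],
    [0.18,0,-0.68,0,-1],
    [0.27,0,-0.9,0,-1],
    [0.39,0,-1.1,0,-1],
    [0.52,0,-1.29,0,-1],
    [0.67,0,-1.47,0,-1],
    [0.83,0,-1.64,0,-1],
    [1.01,0,-1.8,0,-1],
    [1.01,0,-1.8,0,-1],
  ],
)

```text
time: 34.8
ee_pos: [0.5984, 0.2131, 0.0769]
tool_rot: [0.0, -0.27, 0.963, -0.0]
force: [0.8, 0.1, 0.2]
grip_width: 0.0239
finger_force: 3.0
```

Run:
```python
from h import *
plan(.6,.2,.1)
a=cap('scene','s11.png')['color'][90:240,200:360,::-1];b=cap('side','d11.png')['color'][100:250,190:300,::-1]
cv2.imwrite('pics/c11.png',cv2.resize(np.hstack([a,b]),None,fx=2.9,fy=2.9,interpolation=cv2.INTER_CUBIC))
```

```text
shift [ 0.14 -0.3  -0.58] turn 0.0 yaw -148.7 p [0.5984 0.2131 0.0769] t 34.8
```

View pics/c11.png

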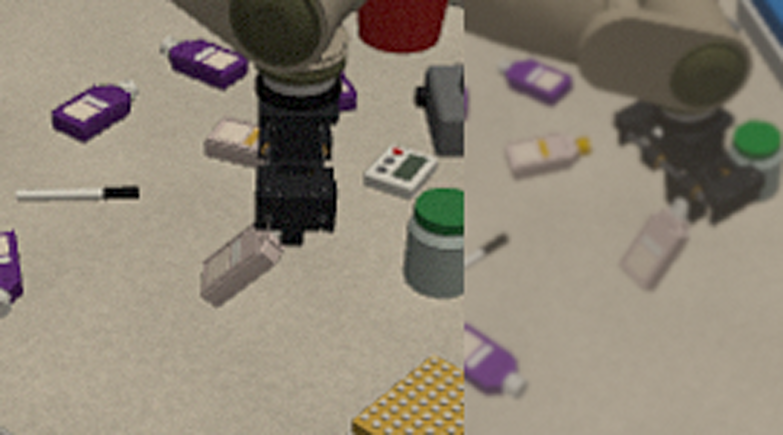

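Run:
```python
from h import *
a=ctrl.capture('scene');b=ctrl.capture('side')
print(at(a,(275.2,195.2),0),at(b,(255.9,199.3),0))
# tail near-bottom edge expected: origin-45d, -26n
d=np.array([np.cos(.542),np.sin(.542)]);n=np.array([-d[1],d[0]]);o=np.array([.580,.2005])
print('tail R corner',o-.045*d-.026*n,'L',o-.045*d+.026*n)
for X in (np.r_[o-.045*d-.026*n,0],):
  for c in(a,b):
    q=np.array(c['R'])@X+c['t'];s=q[:2]/q[2];s=s*(1+c['k1']*(s@s));print(s*np.diag(c['K'])[:2]+np.array(c['K'])[:2,2])
```

```text
[0.55055858 0.16074223 0.        ] [5.55407782e-01 1.59953636e-01 1.11022302e-16]
tail R corner [0.55486157 0.15501309] L [0.52803735 0.19956038]
[275.342956   196.84120271]
[255.92845454 200.39440036]
```

Emit:
drive_tool(
  motion=[
    [0,0,0,0,-1],
    [0,0,0,0,-1],
    [0,0,0,0,-1],
    [0,0,0,0,-1],
    [0,0,0,0,-1],
    [0,0,0,0,-1],
    [0,0,0,0,-1],
    [0,0,0,0,-1],
    [0,0,0,0,-1],
    [0,0,0,0,-1],
  ],
)

```text
time: 36.25
ee_pos: [0.5985, 0.2133, 0.0762]
tool_rot: [-0.0, -0.27, 0.963, 0.0]
force: [0.5, 0.5, 1.2]
grip_width: 0.0246
finger_force: 3.0
```

Emit:
drive_tool(
  motion=[
    [0,0,0,0,-1],
    [0,0,0,0,-1],
    [0,0,0,0,-1],
    [0,0,0,0,-1],
    [0,0,0,0,-1],
    [0,0,0,0,-1],
    [0,0,0,0,-1],
    [0,0,0,0,-1],
    [0,0,0,0,-1],
    [0,0,0,0,-1],
  ],
)

```text
time: 37.5
ee_pos: [0.5985, 0.2133, 0.0763]
tool_rot: [-0.0, -0.27, 0.963, 0.0]
force: [0.4, 1.0, -0.0]
grip_width: 0.024
finger_force: 3.0
```

Emit:
drive_tool(
  motion=[
    [0,0,0,0,-1],
    [0,0,0,0,-1],
    [0,0,0,0,-1],
    [0,0,0,0,-1],
    [0,0,0,0,-1],
    [0,0,0,0,-1],
    [0,0,0,0,-1],
    [0,0,0,0,-1],
    [0,0,0,0,-1],
    [0,0,0,0,-1],
  ],
)

```text
time: 38.75
ee_pos: [0.5985, 0.2133, 0.0763]
tool_rot: [-0.0, -0.27, 0.963, -0.0]
force: [0.8, 0.0, -0.2]
grip_width: 0.0245
finger_force: 3.0
```

Emit:
drive_tool(
  motion=[
    [-0.18,0,0.16,0,-1],
    [-0.34,0,0.33,0,-1],
    [-0.49,0,0.51,0,-1],
    [-0.62,0,0.7,0,-1],
    [-0.74,0,0.9,0,-1],
    [-0.83,0,1.12,0,-1],
    [-0.91,0,1.34,0,-1],
    [-0.98,0,1.57,0,-1],
    [-1.0,0,1.7,0,-1],
    [-1.01,0,1.78,0,-1],
  ],
)

```text
time: 40.0
ee_pos: [0.6331, 0.2343, 0.0049]
tool_rot: [-0.0, -0.27, 0.963, 0.0]
force: [-0.6, 0.7, 1.0]
grip_width: 0.0244
finger_force: 3.0
```

Emit:
drive_tool(
  motion=[
    [0,0,0.02,0,-1],
    [0,0,0.02,0,-1],
    [0,0,0.02,0,-0.2],
    [0,0,0.02,0,0],
    [0,0,0.02,0,0],
    [0,0,-0.5,0,0.1],
    [0,0,-1.2,0,0.6],
    [0.7,0,-1.5,0,0.5],
    [1.5,0,-1.5,0,0.5],
    [1.5,0,-1.5,0,0.5],
  ],
)

```text
time: 41.25
ee_pos: [0.5812, 0.2026, 0.0669]
tool_rot: [0.0, -0.27, 0.963, -0.0]
force: [0.2, 0.4, -0.1]
grip_width: 0.0665
finger_force: 0.0
```

Run:
```python
from h import *
plan(.578,.1995,.008,211)
p,R,o=pose();c=cap('wrist','w12.png')
a=cap('scene','s12.png');b=cap('side','d12.png')
print(np.abs(a['color'][170:200,275:320].astype(int)-cv2.imread('pics/s0.png')[170:200,275:320,::-1]).mean((0,1)))
```

```text
shift [ 0.11 -0.02  1.47] turn 0.05 yaw -148.7 p [0.5812 0.2026 0.0669] t 41.25
[22.27037037 20.74518519 18.34074074]
```

Emit:
drive_tool(
  motion=[
    [0.1,0,0.6,0,0.5],
    [0.1,0,1.2,0,0.5],
    [0.1,0,1.5,0,0.5],
    [0.1,0,1.5,0,0.5],
    [0.1,0,1.5,0,0.1],
    [0.1,0,1.5,0,-1],
    [0.1,0,1.5,0,-1],
    [0.1,0,1.5,0,-1],
    [0.1,0,1.5,0,-1],
    [0.1,0,1.5,0,-1],
  ],
  grip_force=25,
)

```text
time: 42.65
ee_pos: [0.579, 0.2012, 0.006]
tool_rot: [0.001, -0.27, 0.963, -0.0]
force: [-0.1, 0.2, 6.0]
grip_width: 0.0517
finger_force: 25.0
```

Emit:
drive_tool(
  motion=[
    [0,0,-0.1,0,-1],
    [0,0,-0.4,0,-1],
    [0,0,-0.9,0,-1],
    [0,0,-1.5,0,-1],
    [0,0,-1.8,0,-1],
    [0,0,-1.8,0,-1],
  ],
)

```text
time: 43.4
ee_pos: [0.5786, 0.2011, 0.0778]
tool_rot: [0.001, -0.27, 0.963, -0.0]
force: [-0.2, 0.2, -1.4]
grip_width: 0.0523
finger_force: 25.0
```

Run:
```python
from h import *
plan(.491,-.270,.07,176)
```

```text
shift [ 8.   -8.92  0.19] turn 5.89 yaw -148.7 p [0.5786 0.2011 0.0778] t 43.4
```

Emit:
drive_tool(
  motion=[
    [0.3,-0.4,0,0.2,-1],
    [1.0,-1.1,0,0.8,-1],
    [1.9,-2.1,0,1.4,-1],
    [2.8,-3.1,0,2.1,-1],
    [3.7,-4.1,0,2.8,-1],
    [4.6,-5.1,0,3.5,-1],
    [5.5,-6.1,0,4.2,-1],
    [6.4,-7.1,0,4.9,-1],
    [7.2,-8.1,0,5.5,-1],
    [7.8,-8.7,0,5.9,-1],
  ],
)

```text
time: 44.65
ee_pos: [0.4912, -0.2612, 0.0763]
tool_rot: [-0.001, 0.038, 0.999, 0.0]
force: [0.2, 0.1, -1.4]
grip_width: 0.0519
finger_force: 25.0
```

Emit:
drive_tool(
  motion=[
    [0,0,0,0,-1],
    [0,0,0,0,-1],
  ],
)

```text
time: 44.9
ee_pos: [0.4923, -0.2581, 0.0765]
tool_rot: [-0.001, 0.036, 0.999, 0.0]
force: [0.1, 0.3, -1.8]
grip_width: 0.0518
finger_force: 25.0
```

Run:
```python
from h import *
plan(.491,-.270,.0104,176)
a=cap('scene','s13.png');b=cap('side','d13.png');w=cap('wrist','w13.png')
cv2.imwrite('pics/c13.png',cv2.resize(np.hstack([a['color'][190:384,20:270,::-1],b['color'][190:384,150:400,::-1]]),None,fx=1.6,fy=1.6))
# bottle corner on tray / tray inner edges are read from picture
```

```text
shift [ 0.01 -0.3   1.65] turn -0.01 yaw 175.9 p [ 0.4923 -0.2581  0.0765] t 44.9
```

View pics/c13.png

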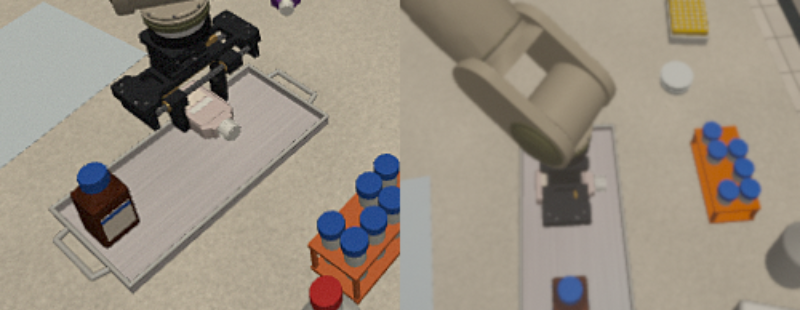

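Emit:
drive_tool(
  motion=[
    [0,-0.15,0.2,0,-1],
    [0,-0.3,0.6,0,-1],
    [0,-0.3,1.0,0,-1],
    [0,-0.3,1.3,0,-1],
    [0,-0.3,1.45,0,-1],
    [0,-0.3,1.55,0,-1],
    [0,-0.3,1.6,0,-1],
    [0,-0.3,1.63,0,-1],
    [0,-0.3,1.66,0,-1],
    [0,-0.3,1.66,0,-1],
  ],
)

```text
time: 46.3
ee_pos: [0.4921, -0.2705, 0.0108]
tool_rot: [0.0, 0.035, 0.999, -0.0]
force: [-0.2, 0.2, -0.8]
grip_width: 0.0518
finger_force: 25.0
```

Emit:
drive_tool(
  motion=[
    [0,0,0.02,0,-1],
    [0,0,0.03,0,-1],
    [0,0,0.03,0,-1],
    [0,0,0.03,0,0.25],
    [0,0,0.03,0,0.35],
    [0,0,0.03,0,0.35],
    [0,0,-0.3,0,0.35],
    [0,0,-1.2,0,0.35],
    [0,0,-2.5,0,0.2],
    [0,0,-4,0,0.2],
  ],
)

```text
time: 47.55
ee_pos: [0.4917, -0.2702, 0.1729]
tool_rot: [-0.0, 0.035, 0.999, 0.0]
force: [0.7, -0.1, 0.4]
grip_width: 0.0529
finger_force: 0.0
```

Run:
```python
from h import *
plan(.47,.405,.25,191)
tri(18,30,(240,90,350,170),(170,110,290,190),100,80)
```

```text
shift [ 1.74 16.8  -1.92] turn -2.51 yaw 175.9 p [ 0.4917 -0.2702  0.1729] t 47.55
scene [301.9 143.2] 46
side [230.8 149.7] 23
P [0.4889 0.4064 0.0175] gap 0.0019
```

Emit:
drive_tool(
  motion=[
    [0.1,1.2,-0.9,-0.2,0.2],
    [0.2,2.6,-1.9,-0.5,0.2],
    [0.4,4.0,-1.9,-0.8,0.2],
    [0.5,5.4,-1.9,-1.1,0.2],
    [0.7,6.8,-1.9,-1.4,0.2],
    [0.9,8.2,-1.9,-1.7,0.2],
    [1.1,9.6,-1.9,-2.0,0.2],
    [1.3,11.0,-1.9,-2.3,0.2],
    [1.5,12.4,-1.9,-2.5,0.2],
    [1.6,13.8,-1.9,-2.5,0.2],
  ],
)

```text
time: 48.9
ee_pos: [0.4667, 0.2865, 0.2471]
tool_rot: [0.0, -0.096, 0.995, 0.0]
force: [0.7, 0.2, 0.6]
grip_width: 0.0531
finger_force: 0.0
```

Emit:
drive_tool(
  motion=[
    [0.1,1.2,0,0,0.2],
    [0.1,2.4,0,0,0.2],
    [0.1,3.2,0,0,0.2],
    [0.1,3.2,0,0,0.2],
    [0.1,3.2,0,0,0.2],
  ],
)

```text
time: 49.52
ee_pos: [0.4392, 0.4088, 0.2467]
tool_rot: [-0.0, -0.095, 0.995, -0.0]
force: [0.2, 0.3, -0.8]
grip_width: 0.0528
finger_force: 0.0
```

Run:
```python
from h import *
plan(.47,.405,.25,191)
p,R,o=pose();c=cap('wrist','w14.png')
cv2.imwrite('pics/w14b.png',cv2.resize(c['color'][60:300,130:400,::-1],None,fx=2.5,fy=2.5,interpolation=cv2.INTER_CUBIC))
```

```text
shift [-0.74 -0.24 -0.08] turn -0.01 yaw -169.1 p [0.4392 0.4088 0.2467] t 49.525
```

View pics/w14b.png

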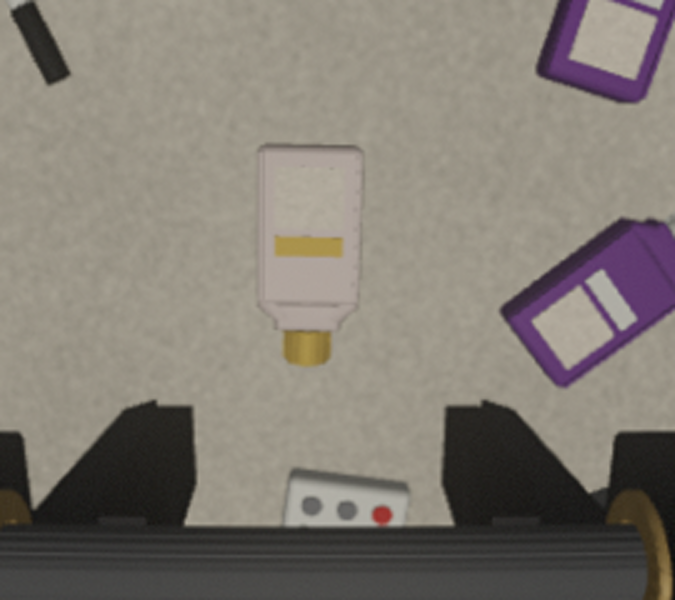

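Run:
```python
from h import *
p,R,o=pose();c=ctrl.capture('wrist')
W=lambda u,v,z:at(c,(130+(u-.75)/2.5,60+(v-.75)/2.5),z,(p,R))
t=(W(259,150,.024)+W(363,150,.024))/2;s=(W(259,304,.024)+W(358,303,.024))/2;e=W(306.5,364,.013)
print(t,s,e,np.linalg.norm(W(259,148,.024)-W(363,148,.024)),np.linalg.norm(t-s),np.linalg.norm(t-e))
d=(e-t)[:2]/np.linalg.norm((e-t)[:2]);print('org',t[:2]+.045*d,e[:2]-.067*d,'yaw',np.degrees(np.arctan2(d[1],d[0])))
g=e[:2]-.005*d
plan(*g,.0045,180+np.degrees(np.arctan2(d[1],d[0])))
```

```text
[0.38994704 0.39436176 0.024     ] [0.46569266 0.40733595 0.024     ] [0.50161671 0.41281811 0.013     ] 0.05043149045647849 0.07684873888559035 0.11371786121508987
org [0.43434473 0.40169965] [0.43551347 0.40189281] yaw 9.38479379650261
shift [-1.42 -0.18  6.06] turn 0.25 yaw -169.1 p [0.4395 0.4086 0.2469] t 49.625
```

Emit:
drive_tool(
  motion=[
    [-0.7,-0.1,0.9,0.2,0.1],
    [-1.42,-0.18,2.0,0.2,0.1],
    [-1.42,-0.18,3.4,0.2,0.1],
    [-1.42,-0.18,4.8,0.2,0.1],
    [-1.42,-0.18,5.7,0.2,0.1],
    [-1.42,-0.18,6.06,0.2,0.1],
    [-1.42,-0.18,6.06,0.2,0.1],
    [-1.42,-0.18,6.06,0.2,-0.2],
    [-1.42,-0.18,6.06,0.2,-1],
    [-1.42,-0.18,6.06,0.2,-1],
  ],
  grip_force=3,
)

```text
time: 50.88
ee_pos: [0.4966, 0.4136, 0.0052]
tool_rot: [0.001, -0.085, 0.996, 0.0]
force: [1.8, 0.5, 1.3]
grip_width: 0.0239
finger_force: 3.0
```

Emit:
drive_tool(
  motion=[
    [0,0,0,0,-1],
    [0,0,0,0,-1],
    [0,0,0,0,-1],
  ],
)

```text
time: 51.25
ee_pos: [0.4964, 0.4134, 0.0046]
tool_rot: [0.0, -0.085, 0.996, 0.0]
force: [1.1, 0.7, 2.8]
grip_width: 0.0242
finger_force: 3.0
```

Grip on the cap is the same as for white; same arc.

Emit:
drive_tool(
  motion=[
    [0.03,0,-0.23,0,-1],
    [0.1,0,-0.46,0,-1],
    [0.18,0,-0.68,0,-1],
    [0.27,0,-0.9,0,-1],
    [0.39,0,-1.1,0,-1],
    [0.52,0,-1.29,0,-1],
    [0.67,0,-1.47,0,-1],
    [0.83,0,-1.64,0,-1],
    [1.01,0,-1.8,0,-1],
    [1.01,0,-1.8,0,-1],
  ],
)

```text
time: 52.5
ee_pos: [0.4561, 0.4066, 0.0769]
tool_rot: [0.0, -0.085, 0.996, 0.0]
force: [1.4, 0.2, 0.6]
grip_width: 0.0242
finger_force: 3.0
```

Run:
```python
from h import *
p,R,o=pose();print(p)
a=cap('scene','s15.png');b=cap('side','d15.png');w=cap('wrist','w15.png')
# yellow tape centre (x=-? on the flask) : compare its height lying vs now
tri(18,30,(250,90,330,170),(180,110,260,180),80,80)
for n,z in(('s0',0),('s15',1)):
    pass
for n,c in(('s',a),('d',b)):
    for f in(n+'0',n+'15'):
        h=cv2.cvtColor(cv2.imread(f'pics/{f}.png'),cv2.COLOR_BGR2HSV);m=cv2.inRange(h,(18,90,80),(30,255,255))
        x0,y0,x1,y1=(250,90,330,170) if n=='s' else (180,110,260,180)
        k,l,s,ce=cv2.connectedComponentsWithStats(m[y0:y1,x0:x1]);print(f,[(s[i].tolist(),(ce[i]+[x0,y0]).round(1).tolist()) for i in range(1,k) if s[i,4]>4])
```

```text
[0.45606648 0.40661138 0.0768794 ]
scene [278.4 127.1] 11
side [208.4 147.5] 16
P [0.405  0.3953 0.0522] gap 0.0025
s0 [([34, 45, 6, 5, 19], [286.5, 137.1]), ([49, 49, 8, 10, 50], [302.0, 143.3])]
s15 [([25, 35, 6, 6, 10], [277.4, 127.8])]
d0 [([49, 37, 5, 7, 29], [230.9, 150.0]), ([35, 38, 4, 6, 17], [216.9, 150.4])]
d15 [([27, 35, 3, 6, 14], [208.1, 147.4])]
```

Emit:
drive_tool(
  motion=[
    [0,0,0,0,-1],
    [0,0,0,0,-1],
    [0,0,0,0,-1],
    [0,0,0,0,-1],
    [0,0,0,0,-1],
    [0,0,0,0,-1],
    [0,0,0,0,-1],
    [0,0,0,0,-1],
    [0,0,0,0,-1],
    [0,0,0,0,-1],
  ],
)

```text
time: 54.0
ee_pos: [0.4564, 0.4065, 0.0763]
tool_rot: [-0.0, -0.085, 0.996, -0.0]
force: [1.0, 0.4, 0.6]
grip_width: 0.0245
finger_force: 3.0
```

Emit:
drive_tool(
  motion=[
    [0,0,0,0,-1],
    [0,0,0,0,-1],
    [0,0,0,0,-1],
    [0,0,0,0,-1],
    [0,0,0,0,-1],
    [0,0,0,0,-1],
    [0,0,0,0,-1],
    [0,0,0,0,-1],
    [0,0,0,0,-1],
    [0,0,0,0,-1],
  ],
)

```text
time: 55.25
ee_pos: [0.4564, 0.4065, 0.0763]
tool_rot: [-0.0, -0.085, 0.996, -0.0]
force: [0.2, 0.4, 1.5]
grip_width: 0.024
finger_force: 3.0
```

Emit:
drive_tool(
  motion=[
    [0,0,0,0,-1],
    [0,0,0,0,-1],
    [0,0,0,0,-1],
    [0,0,0,0,-1],
    [0,0,0,0,-1],
    [0,0,0,0,-1],
    [0,0,0,0,-1],
    [0,0,0,0,-1],
    [0,0,0,0,-1],
    [0,0,0,0,-1],
  ],
)

```text
time: 56.5
ee_pos: [0.4564, 0.4065, 0.0763]
tool_rot: [-0.0, -0.085, 0.996, -0.0]
force: [-0.0, 0.1, -0.3]
grip_width: 0.0242
finger_force: 3.0
```

Emit:
drive_tool(
  motion=[
    [-0.18,0,0.16,0,-1],
    [-0.34,0,0.33,0,-1],
    [-0.49,0,0.51,0,-1],
    [-0.62,0,0.7,0,-1],
    [-0.74,0,0.9,0,-1],
    [-0.83,0,1.12,0,-1],
    [-0.91,0,1.34,0,-1],
    [-0.98,0,1.57,0,-1],
    [-1.0,0,1.7,0,-1],
    [-1.01,0,1.78,0,-1],
  ],
)

```text
time: 57.75
ee_pos: [0.4963, 0.4134, 0.005]
tool_rot: [0.0, -0.085, 0.996, -0.0]
force: [-0.6, -1.3, 4.5]
grip_width: 0.0245
finger_force: 3.0
```

Emit:
drive_tool(
  motion=[
    [0,0,0.02,0,-1],
    [0,0,0.02,0,-1],
    [0,0,0.02,0,-0.2],
    [0,0,0.02,0,0],
    [0,0,0.02,0,0],
    [0,0,-0.5,0,0.1],
    [0,0,-1.2,0,0.6],
    [0.7,0,-1.5,0,0.5],
    [1.5,0,-1.5,0,0.5],
    [1.5,0,-1.5,0,0.5],
  ],
)

```text
time: 59.0
ee_pos: [0.436, 0.4035, 0.0668]
tool_rot: [0.0, -0.086, 0.996, 0.0]
force: [0.8, -0.3, 0.4]
grip_width: 0.0659
finger_force: 0.0
```

Run:
```python
from h import *
plan(.433,.4015,.006,189.4)
p,R,o=pose();c=cap('wrist','w16.png')
# yellow cap in the wrist view -> flask axis
h=cv2.cvtColor(c['color'],cv2.COLOR_RGB2HSV);m=cv2.inRange(h,(18,100,80),(30,255,255));k,l,s,ce=cv2.connectedComponentsWithStats(m)
for i in range(1,k):
    if s[i,4]>60:print(s[i],ce[i].round(1),'tool mm',(R.T@(at(c,ce[i],.024,(p,R))-p)*1000).round(1))
```

```text
shift [ 0.08 -0.04  1.52] turn 0.07 yaw -170.2 p [0.436  0.4035 0.0668] t 59.0
[231 204  51  14 706] [256.2 210.5] tool mm [-0.5 -1.3 42.8]
[ 90 268  16  46 224] [ 94.5 293.1] tool mm [ -67.7 -124.4   42.8]
[240 268  34   3  98] [256.5 269. ] tool mm [-45.1  -1.1  42.9]
[409 268  16  46 224] [419.8 293. ] tool mm [-67.6 122.8  42.9]
```

Emit:
drive_tool(
  motion=[
    [0.15,-0.03,0.6,0,0.5],
    [0.15,-0.03,1.2,0,0.5],
    [0.15,-0.03,1.5,0,0.5],
    [0.15,-0.03,1.52,0,0.5],
    [0.15,-0.03,1.52,0,0.1],
    [0.15,-0.03,1.52,0,-1],
    [0.15,-0.03,1.52,0,-1],
    [0.15,-0.03,1.52,0,-1],
    [0.15,-0.03,1.52,0,-1],
    [0.15,-0.03,1.52,0,-1],
  ],
  grip_force=25,
)

```text
time: 60.3
ee_pos: [0.4319, 0.4013, 0.0052]
tool_rot: [0.001, -0.085, 0.996, 0.0]
force: [-0.9, -0.1, 5.9]
grip_width: 0.0519
finger_force: 25.0
```

Emit:
drive_tool(
  motion=[
    [0,0,-0.1,0,-1],
    [0,0,-0.4,0,-1],
    [0,0,-0.9,0,-1],
    [0,0,-1.5,0,-1],
    [0,0,-2.2,0,-1],
    [0,0,-2.2,0,-1],
  ],
)

```text
time: 61.05
ee_pos: [0.4321, 0.4016, 0.0945]
tool_rot: [0.002, -0.085, 0.996, 0.001]
force: [0.0, -0.5, -0.9]
grip_width: 0.0522
finger_force: 25.0
```

Run:
```python
from h import *
# slot at tray-local (-11,+105) mm
x,y=np.array([.501,-.286])+.105*np.array([.07,.998])-.011*np.array([.998,-.07]);print(x,y)
plan(x,y,.09,176)
# white flask as laid: white flask pixels are checked through its cap near here
```

```text
0.497372 -0.18044
shift [  0.86 -14.62   0.09] turn 2.29 yaw -170.3 p [0.4321 0.4016 0.0945] t 61.05
```

Emit:
drive_tool(
  motion=[
    [0.0,-0.5,0,0.1,-1],
    [0.1,-1.6,0,0.3,-1],
    [0.2,-2.9,0,0.5,-1],
    [0.3,-4.2,0,0.7,-1],
    [0.4,-5.5,0,0.9,-1],
    [0.4,-6.8,0,1.1,-1],
    [0.5,-8.1,0,1.3,-1],
    [0.6,-9.4,0,1.5,-1],
    [0.7,-10.7,0,1.8,-1],
    [0.7,-11.9,0,2.1,-1],
  ],
)

```text
time: 62.3
ee_pos: [0.4829, -0.0753, 0.0913]
tool_rot: [-0.001, 0.026, 1.0, 0.0]
force: [0.5, 0.2, -1.5]
grip_width: 0.0516
finger_force: 25.0
```

Emit:
drive_tool(
  motion=[
    [0,-0.5,0,0.1,-1],
    [0,-1.0,0,0.2,-1],
    [0,-1.3,0,0.2,-1],
    [0,-1.3,0,0.2,-1],
    [0,-1.3,0,0.2,-1],
  ],
)

```text
time: 62.92
ee_pos: [0.4815, -0.1243, 0.0921]
tool_rot: [-0.0, 0.035, 0.999, 0.0]
force: [0.5, 0.6, -0.5]
grip_width: 0.0516
finger_force: 25.0
```

Run:
```python
from h import *
plan(.497,-.183,.0092,176)
a=cap('scene','s17.png');b=cap('side','d17.png')
tri(18,30,(150,190,260,300),(200,220,330,340),80,80)
```

```text
shift [-0.49 -1.44  2.07] turn -0.01 yaw 176.0 p [ 0.4815 -0.1243  0.0921] t 62.925
scene [199.5 226.5] 106
side [263.3 256.3] 67
P [ 0.5382 -0.131   0.1034] gap 0.0013
```

Emit:
drive_tool(
  motion=[
    [-0.2,-0.7,0,0,-1],
    [-0.49,-1.44,0.1,0,-1],
    [-0.49,-1.44,0.6,0,-1],
    [-0.49,-1.44,1.2,0,-1],
    [-0.49,-1.44,1.6,0,-1],
    [-0.49,-1.44,1.85,0,-1],
    [-0.49,-1.44,1.97,0,-1],
    [-0.49,-1.44,2.02,0,-1],
    [-0.49,-1.44,2.05,0,-1],
    [-0.49,-1.44,2.07,0,-1],
  ],
)

```text
time: 64.38
ee_pos: [0.4974, -0.1838, 0.0098]
tool_rot: [0.0, 0.035, 0.999, -0.0]
force: [0.6, -0.0, -0.3]
grip_width: 0.0518
finger_force: 25.0
```

Emit:
drive_tool(
  motion=[
    [0,0,0.02,0,-1],
    [0,0,0.03,0,-1],
    [0,0,0.03,0,-1],
  ],
)

```text
time: 64.75
ee_pos: [0.4973, -0.1838, 0.0092]
tool_rot: [0.0, 0.035, 0.999, -0.0]
force: [-2.9, 1.1, 8.1]
grip_width: 0.0517
finger_force: 25.0
```

Seated on the tray. Release, retreat and check the final state.

Emit:
drive_tool(
  motion=[
    [0,0,0,0,0.25],
    [0,0,0,0,0.35],
    [0,0,0,0,0.35],
    [0,0,-0.3,0,0.35],
    [0,0,-1.2,0,0.35],
    [0,0,-2.6,0,0.35],
    [0,0,-4.0,0,0.35],
    [0,0,-5.2,0,0.35],
    [0,2,-5.2,0,0.35],
    [0,3,-5.2,0,0.35],
  ],
)

```text
time: 66.0
ee_pos: [0.5056, -0.0627, 0.2176]
tool_rot: [0.001, 0.036, 0.999, -0.0]
force: [-0.2, -0.0, -0.2]
grip_width: 0.0595
finger_force: 0.0
```

Emit:
drive_tool(
  motion=[
    [0,1.5,0,0,0.35],
    [0,3,0,0,0.35],
    [0,4,0,0,0.35],
    [0,4,0,0,0.35],
    [0,4,0,0,0.35],
  ],
)

```text
time: 66.62
ee_pos: [0.517, 0.095, 0.2167]
tool_rot: [0.0, 0.035, 0.999, -0.0]
force: [-0.4, 0.0, 0.0]
grip_width: 0.0595
finger_force: 0.0
```

Run:
```python
from h import *
p,R,o=pose();print(p)
a=cap('scene','s18.png');b=cap('side','d18.png')
tri(18,30,(150,190,260,300),(200,220,330,340),80,80)
tri(100,125,(40,270,140,370),(200,330,320,384))
# red anything between / untouched scene differences vs start
for n,c in(('s',a),('d',b)):
    d=(cv2.absdiff(cv2.imread(f'pics/{n}0.png'),c['color'][...,::-1]).max(2)>60).astype(np.uint8)
    k,l,s,ce=cv2.connectedComponentsWithStats(d);print(n,[x.tolist() for x in s[1:] if x[4]>25])
# flask silhouettes in the scene view: expected corners vs pinkish mask bbox
def px(c,X):
    q=np.array(c['R'])@X+c['t'];s=q[:2]/q[2];s=s*(1+c['k1']*(s@s));return s*np.diag(c['K'])[:2]+np.array(c['K'])[:2,2]
d=np.array([.998,-.07]);n=np.array([.07,.998])
for o in((.492,-.2705),(.4973,-.1838)):
    for cn,c in(('s',a),('d',b)):
        P=np.array([px(c,np.r_[np.array(o)+u*d+v*n,z]) for u in(-.045,.035) for v in(-.026,.026) for z in(.004,.028)])
        print(o,cn,'body bbox',P.min(0).round(),P.max(0).round(),'cap',px(c,np.r_[np.array(o)+.057*d,.017]).round(1))
```

```text
[0.51696522 0.09502519 0.21673485]
scene [176.3 277.6] 105
side [268.9 301.4] 66
P [ 0.5412 -0.2258  0.0216] gap 0.0004
scene [ 78.  300.8] 308
side [255.9 370.9] 209
P [ 0.4802 -0.418   0.1027] gap 0.0012
s [[205, 0, 78, 133, 3932], [207, 11, 19, 8, 83], [200, 14, 15, 19, 77], [138, 58, 25, 6, 40], [45, 65, 8, 16, 40], [99, 67, 12, 16, 74], [109, 67, 65, 46, 1049], [41, 92, 24, 42, 500], [66, 99, 14, 13, 64], [233, 131, 11, 15, 106], [271, 138, 36, 11, 190], [234, 183, 27, 44, 781], [275, 190, 34, 7, 161], [155, 259, 14, 10, 45], [163, 271, 21, 14, 126], [125, 279, 24, 21, 63], [64, 291, 43, 54, 1214]]
d [[72, 0, 29, 5, 101], [106, 9, 20, 9, 111], [0, 13, 20, 28, 198], [75, 33, 19, 15, 165], [101, 36, 38, 39, 896], [25, 55, 41, 34, 864], [197, 71, 29, 22, 300], [255, 88, 6, 14, 44], [146, 93, 113, 87, 2717], [59, 97, 35, 35, 960], [117, 98, 7, 5, 29], [63, 137, 32, 15, 184], [84, 146, 21, 56, 342], [87, 205, 14, 24, 191], [249, 204, 17, 30, 433], [6, 222, 18, 9, 82], [22, 235, 30, 23, 369], [248, 295, 3, 11, 31], [266, 298, 6, 8, 46], [245, 363, 23, 21, 447]]
(0.492, -0.2705) s body bbox [124. 262.] [167. 301.] cap [163.7 294.9]
(0.492, -0.2705) d body bbox [236. 308.] [267. 333.] cap [274.5 319. ]
(0.4973, -0.1838) s body bbox [153. 241.] [194. 277.] cap [192.2 270.6]
(0.4973, -0.1838) d body bbox [235. 279.] [264. 302.] cap [271.3 288.9]
```

Run:
```python
from h import *
a=cv2.imread('pics/s18.png');b=cv2.imread('pics/d18.png');ca=ctrl.capture('scene');cb=ctrl.capture('side')
for n,im,c,(x0,y0,x1,y1) in(('s',a,ca,(120,220,240,320)),('d',b,cb,(215,265,300,350))):
    h=cv2.cvtColor(im,cv2.COLOR_BGR2HSV)[y0:y1,x0:x1]
    m=cv2.inRange(h,(16,70,80),(32,255,255));k,l,s,ce=cv2.connectedComponentsWithStats(m)
    for i in range(1,k):
        if s[i,4]>8:print(n,'yel',s[i],(ce[i]+[x0,y0]).round(1),at(c,ce[i]+[x0,y0],.028).round(4),at(c,ce[i]+[x0,y0],.017).round(4))
    g=im[y0:y1,x0:x1].astype(int)
    print(n,'mean hsv',h.reshape(-1,3).mean(0))
    # coarse ascii: Y yellow, W bright, p pinkish (R>B+12), . else
    for r in range(0,y1-y0,3):
        row=''
        for q in range(0,x1-x0,2):
            B,G,Rr=g[r:r+3,q:q+2].reshape(-1,3).mean(0)
            row+='Y' if Rr-B>45 else 'W' if min(B,G,Rr)>188 else 'p' if Rr-B>12 and Rr-G>8 else 'd' if Rr<100 else '.'
        print(y0+r,row)
```

```text
s yel [35 38 14 11 60] [161.3 263.3] [ 0.4878 -0.2181  0.028 ] [ 0.4794 -0.2119  0.017 ]
s yel [ 51  52  13  13 108] [176.3 277.6] [ 0.5459 -0.2296  0.028 ] [ 0.5383 -0.2235  0.017 ]
s mean hsv [ 17.33375     39.07041667 163.52441667]
220 pppppppppppppppppppppppppppppppppppppppppppppppppppppppppppp
223 pppppppppppppppppppppppppppppppppppppppppppppppppppppppppppp
226 pppppppppppppppppppppppppppppppppppppppppppppppppppppppppppp
229 pppppppppppppppppppppppppp...ppppppppppppppppppppppppppppppp
232 pppppppppppppppppppppppp...dd..ppppp..pppppppppppppppppppppp
235 pppppppppppppppppppppp...d.p..d.........pppppppppppppppppppp
238 pppppppppppppppppppp...d.ppppp..d...ppp...pppppppppppppppppp
241 pppppppppppppppppp...d.pppppppppp.dd..ppp....ppppppppppppppp
244 pppppppppppppppp...d.pppppppppppppp.dd..pppp...ppppppppppppp
247 pppppppppppppp...dppppppppppppppppppppdd...ppp...ppppppppppp
250 pppppppppppp...dpppppppppppppppppppppppp.dd..p...ppppppppppp
253 pppppppppp....pppppppppppppppppppppppppppp.dd...pppppppppppp
256 pppppppp....ppppppppppppppppppppppppppppppppp.d..ppppppppppp
259 pppppp....pppppp
[... 2266 characters left out ...]
ppppppppppppppppppppp.pppppp
310 ppppp.ppppppppppppppppppppppppppppp..pppppp
313 ppppp.ppppppppppppp.ppppppppp.pppppp.pppppp
316 pppp..ppppppppppppp.pppppppp....pppp..ppppp
319 ppppp.ppppppppppppp.pppppppp....pppp.pppppp
322 ppppp.ppppppppppppp.ppppppppp...pppp..ppppp
325 ppppp.pppppppppppppppppppppppppppppp..ppppp
328 ppppp.ppppppppppppppppppppppppppppppp.ppppp
331 ppppp.pppppppppppppppppppppppppppppp..ppppp
334 ppppp.ppppppppppppppppppppppppppppppp.ppppp
337 pppp..ppppppppppppppppppp.pppp...ppp...pppp
340 pppp..pppppppppppppppppppppppp...p.p...pppp
343 pppp..ppppppppppppppppppppppp..pppp....pppp
346 pppp..ppppppppppppppppppp.p.pp.........pppp
349 pppp..ppppp.pppppppppppp.p.............pppp
```

```bash
python3 -c "
from h import *
print(ctrl.finish_job())"
```

```text
the job is handed in; nothing more can be done
None
```

The job is handed in at about 67 s: the bottle was inverted for over 3 s and stands upright on the tray, the white and then yellow flasks were held at about 45° for over 3 s and lie flat beside it, and no red flask was there. After I let go of the yellow flask it shifted about 35 mm towards the white one; it still lies flat, within a few millimetres of it or touching.

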